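Fetch an order basket from under the pipe rack with the tote hook

TASK

The order is in the white basket with the carton in it, out of reach under the pipe rack: draw the tote hook out from under the riser, lay it down on the bench and take it again by its wooden handle. Put its claw over the basket's rim into the basket, drag the basket out with it, carton and all, until the whole basket stands squarely inside the taped zone, and do not put the fingers on the basket while any of it is still under the rack. Then lay the hook on the bench clear of the basket, and leave the other basket and everything else where it is.

Things in the scene. Friction and masses are not known exactly. Their poses are not given: they have to be found in the camera images.
- hook_handle (a point): Centre of the tote hook's wooden handle (90 long, 34 wide, 30 high mm). The tool is 220 mm long, 140 to 260 g; x points from handle to claw, z up (claw down), y across. It lies steady on handle and claw tip, this point 15 mm up. From the handle a steel bar cranks up and runs level to the claw. At the start the whole handle is under the riser and only 110 to 130 mm of bar and claw stick out.
- hook_shank (a point): Point on the tote hook's level steel bar, 135 mm from the handle's centre along x and 35 mm short of the claw, 42 mm above the bench as it lies (27 mm above the handle's centre). The bar is 10 mm wide, 12 mm high. Same axes as the handle. It sticks out in front of the riser at the start.
- hook_claw (a point): Middle of the claw's lower tip, 170 mm from the handle's centre along x and 15 mm lower than that centre. The claw is a steel bar 12 mm wide across the tool, 10 mm thick along it, turned straight down; it reaches 36 mm below the underside of the level bar, so much can hang over a rim. Same axes as the handle.
- basket_rim (a point): Mid of the top edge of the end wall that faces the rack's opening, on the order's basket (the one with the carton): white slotted plastic, 130 wide, 170 long, 70 high mm, walls 4 mm, lip standing out 6 mm round the top. x across its width, y along it towards the opening, z up. With carton 0.25 to 0.5 kg; slides on the bench. The two baskets stand side by side under the rack, in either order.
- basket: The same basket; origin at the centre of its underside, y along its length (its end wall at +85 mm is the one at the rack's opening), x across its width, z up. Inside floor 4 mm up.
- carton: Brown carton 75 x 75 x 55 mm that lies loose in the order's basket, in the half away from the rack's opening; origin at its centre.
- other_basket: A second basket of the same make and size, empty, to be left alone; origin at the centre of its underside, axes as for the order's basket.
- rack: Fixed rack of ivory 28 mm pipe at the right. Origin on the bench under its front pipe, middle of its open side; x along the opening, y out of it to the free bench (world +y when square). Front posts at x -235 and +235 mm, 220 mm high. The front pipe and the level behind it, 420 mm deep, begin 176 mm above the bench; no hand fits under. The baskets' rims are about 70 mm behind the front pipe.
- riser: Fixed low shelf at the left of the bench, white top 460 x 260 mm, underside 100 mm, top 118 mm above the bench, with a keyboard, a label roll and a label printer on it (up to 245 mm). Origin on the bench under the middle of its front edge, which faces the free bench; x along that edge, y inwards under the shelf (world +y when square).
- zone: Rectangle of dull yellow tape stuck flat on the bench in front of the rack, under the station's camera: 420 mm along x and 250 mm along y over the outer edges, tape 20 mm wide. Origin at its centre on the bench; x and y as the world's.
- scanner: Hand-held barcode scanner lying on the bench, about 170 x 60 x 50 mm, grey and black; bystander. Origin under its middle.
- tape_roll: Roll of brown parcel tape lying flat, 90 mm across, 48 mm high; bystander. Origin at the centre of its underside.
- knife: Grey box knife lying flat, 180 x 26 x 18 mm; bystander. Origin under its middle.
Things that resemble listed ones, but are neither listed nor needed, are in the scene too. Leave any red look-alike of the carton alone.

How it is judged:
On the way, in this order (a step that is already met when the one before it is completed fails the run):
1. the tote hook lies on the bench, its handle clear of the riser, and has been let go (y of hook_handle in the frame of riser below -0.045 m and height (world z) of hook_handle below 0.025 m and height (world z) of hook_claw below 0.015 m and contact force between the fingers and hook below 0.1 N), for 0.2 s.
2. the hook is held by its handle (grasp within 60 mm of the handle's centre), its claw is in the order's basket below the rim and pulls on it, and the basket has come 50 mm or more (distance between the grasp point and hook_handle below 0.06 m and contact force between the fingers and hook above 0.5 N and x of hook_claw in the frame of basket between -0.063 and 0.063 m and y of hook_claw in the frame of basket between -0.083 and 0.083 m and z of hook_claw in the frame of basket below 0.067 m and contact force between hook and basket above 0.2 N and distance of basket from where it was at the start of the episode above 0.05 m), for 0.1 s.
At the end, for the whole second after the job is handed in: The whole order basket stands within the tape's outer edges (2 mm allowed), square to 0.35 rad, upright, at rest, carton inside; the hook lies at rest on the bench (handle centre under 40 mm, claw tip under 50 mm up), not touching it; other basket within 20 mm, the rest within 30 mm of their starts (((angle between the y axis of basket and the y axis of zone, either way round below 0.1 rad and x of basket in the frame of zone between -0.139 and 0.139 m and y of basket in the frame of zone between -0.036 and 0.036 m) or (angle between the y axis of basket and the y axis of zone, either way round below 0.2 rad and x of basket in the frame of zone between -0.131 and 0.131 m and y of basket in the frame of zone between -0.031 and 0.031 m) or (angle between the y axis of basket and the y axis of zone, either way round below 0.35 rad and x of basket in the frame of zone between -0.121 and 0.121 m and y of basket in the frame of zone between -0.025 and 0.025 m)) and angle between basket's own z axis and vertical below 0.05 rad and linear speed of each of basket, hook below 0.02 m/s and x of carton in the frame of basket between -0.06 and 0.06 m and y of carton in the frame of basket between -0.08 and 0.08 m and z of carton in the frame of basket below 0.06 m and height (world z) of hook_handle below 0.04 m and height (world z) of hook_claw below 0.05 m and contact force between hook and basket below 0.05 N and distance of other_basket from where it was at the start of the episode below 0.02 m and distance of each of scanner, tape_roll, knife from where it was at the start of the episode below 0.03 m).
It fails at once if the gripper touches the order's basket while any of it is still under the rack (y of basket in the frame of rack below 0.085 m and contact force between the fingers and basket above 0.3 N).
It fails at once if the order's basket is tipped by more than 0.35 rad (angle between basket's own z axis and vertical above 0.35 rad).
It fails at once if the carton comes out of the basket (not (x of carton in the frame of basket between -0.075 and 0.075 m and y of carton in the frame of basket between -0.095 and 0.095 m)).
It fails at once if the other basket is moved more than 20 mm or another bystander more than 30 mm (distance of other_basket from where it was at the start of the episode above 0.02 m or distance of any of scanner, tape_roll, knife from where it was at the start of the episode above 0.03 m).
It also fails if it takes over 72 s, if anything falls off the work surface, if the arm or the gripper's body presses on something with over 40 N, if the wrist force passes 120 N, or if a joint passes its speed limit or range.

ROBOT

A 7-joint arm with a two-finger parallel gripper is mounted at the origin on the work surface. World frame = base frame: x ahead of the robot, y to its left, z up, the work surface at z = 0. Lengths are in m, angles in rad, forces in N, time in s.
With the tool pointing down it reaches from about 0.425 to 1.025 m from the base axis. Payload 3.6 kg.
Tool frame: the origin (TCP) lies at the very end of the fingers, on their centre line; the grasp point (between the pads) lies 19 mm behind it; z points along the fingers, y is the line along which they close (so a half turn about z gives the same grasp; the last joint's range is limited). The gripper opens to 85 mm and grips with 20 to 120 N. Pads are 22 mm wide; open, the fingers measure 114 mm over their backs; the gripper's body (76 mm by 85 mm) begins 54 mm behind the grasp point. The pads swing forward as they close: fully open they stand 13 mm farther back than shut.
Start: joints at [1.083, 0.591, 0.048, 1.609, -0.033, 0.943, -0.034], TCP at [0.279, -0.669, 0.231] pointing down, gripper open.
Joint ranges: [-2.69, 2.69], [-0.47, 2.24], [-1.27, 1.36], [0.19, 2.51], [-1.53, 4.68], [0.08, 2.07], [-3.09, 3.09]. Speed limits (rad/s): [2.57, 2.57, 3.14, 3.14, 3.14, 3.14, 3.14].

INTERFACE

Orientations are given as a 3x3 rotation matrix whose columns are the frame's x, y, z axes.
In Python, from bench import get_obs, snapshot, finish_job gives the robot as it stands.
- The arm moves only by the tool move_arm, never from a script. Its argument "steps" is a list of rows, each an object of numbers: "jaw": the opening, from -1 (shut) to 1 (fully open); "tx", "ty", "tz": the shift along the tool's x, y, z in units of 50 mm (1.0 is 50 mm); "wx", "wy", "wz": the turn, a rotation vector about the tool's x, y, z in units of 10 degrees (1.0 is 10 degrees). In form: [{"jaw": .., "tx": .., "ty": .., "tz": .., "wx": .., "wy": .., "wz": ..}, ...]. A call has 1 to 10 rows; each row shifts and turns the commanded pose from where the row before left it, along the tool's axes as they then stand; what a row does not reach is not made up. A row lasts 1/8 s, in which the tool goes at most 62.5 mm and 10.7 degrees, less where a joint would pass 70% of its speed; a pose out of reach is approached as far as the arm can. A call is refused whole if a number of a shift passes 1 or a number of a turn 1, either way. A call with a gripper value outside its range is refused whole. The fingers move at their own pace and stop on an object; "squeeze" is the grip in N (left out, the last holds). Time passes only in rows, so rows that do not move let the fingers close. It gives the time, the measured TCP pose, the force, the opening and the grip force at its end, in the units of the state.
- get_obs(): the state, without advancing time (a new reading comes with each control period).
- snapshot(name): name is "side" or "top" or "wrist"; returns a dict with "image" (420x560x3 uint8, red, green, blue), "K" (3x3 intrinsics, pixels), "dist" ([k1, k2, p1, p2, k3] as OpenCV has them; the pictures are not rectified), "xyz" and "attitude" of the camera in the world. Camera axes: x right, y up, looking along -z (the intrinsics and any distortion apply to the point x, -y, -z); pixel columns grow to the right and rows downward; lengths in m; the calibration is good to about 2 mm. A picture is of the moment at which its call begins. There is no depth.
- finish_job(): hands the job in; it is judged then, once.
The state is a dict: "time_s": time; "qpos": joint angles; "qd": joint speeds; "joint_torque": joint torques, N m; "tool_pos": TCP position; "eef_rot": TCP orientation; "wrist_force": force on the tool from outside, world axes, zero at the start; "torque": the same for the moment, N m; "grip_width": finger opening in m; "finger_force": force on a finger pad.
Only numpy, scipy, OpenCV 4.12 (cv2) and the standard library are available. Lean on these libraries where they do the work, as an engineer would, in place of code of your own. Each camera call takes 0.05 s, during which the arm holds its last target. There are 200 camera calls.

## Working session

There is one attempt and no reset: what is moved stays moved. The work goes in short steps, Python scripts to look and compute and a tool call to move; the robot and the scene stay as the last step left them, time stands still between calls to the robot, and variables do not carry over. Pictures are saved under pics/ and viewed, at most 13 in all, crops included, and the job is handed in when it is done.

Besides the shell and the picture viewer there is one more tool, called after ">>>" as a command line: name --argument value ..., lists and objects as JSON in quotes. move_arm: Moves the arm, as the interface text tells. Its arguments: {"type":"object","properties":{"steps":{"type":"array","items":{"type":"object","properties":{"jaw":{"type":"number"},"tx":{"type":"number"},"ty":{"type":"number"},"tz":{"type":"number"},"wx":{"type":"number"},"wy":{"type":"number"},"wz":{"type":"number"}}}},"squeeze":{"type":"number"}},"required":["steps"]}

```bash
mkdir -p pics; cat > h.py <<'E'
import numpy as np, cv2
from bench import get_obs, snapshot
def snap(n,f=None):
    s=snapshot(n)
    if f: cv2.imwrite('pics/'+f,s['image'][:,:,::-1])
    return s
def ray(s,uv):
    uv=np.array(uv,float).reshape(-1,1,2)
    p=cv2.undistortPoints(uv,np.array(s['K']),np.array(s['dist'])).reshape(-1,2)
    d=np.c_[p[:,0],-p[:,1],-np.ones(len(p))]
    A=np.array(s['attitude']); 
    return np.array(s['xyz']),d@A.T
def plane(s,uv,z):
    o,d=ray(s,uv); return o+d*((z-o[2])/d[:,2:3])
def proj(s,P):
    A=np.array(s['attitude']); c=(np.atleast_2d(P)-np.array(s['xyz']))@A
    c=np.c_[c[:,0],-c[:,1],-c[:,2]]
    return cv2.projectPoints(c.reshape(-1,1,3),np.zeros(3),np.zeros(3),np.array(s['K']),np.array(s['dist']))[0].reshape(-1,2)
E
python3 - <<'E'
from h import *
import pickle
r={}
for n in ['top','side','wrist']:
    s=snap(n,n+'0.png'); r[n]=s; print(n,s['xyz'],np.round(s['attitude'],3).tolist(),np.array(s['K'])[0,0])
pickle.dump(r,open('s0.pkl','wb'))
o=get_obs(); print(o['tool_pos'],np.round(o['eef_rot'],3).tolist(),o['time_s'],o['grip_width'])
E
```

```text
top [0.3457013  0.00917835 1.58513656] [[-0.005, 0.997, -0.081], [-1.0, -0.007, -0.015], [-0.015, 0.081, 0.997]] 456.6035032483888
side [ 0.82159229 -0.61575169  0.94523436] [[0.872, -0.383, 0.306], [0.49, 0.671, -0.556], [0.007, 0.635, 0.773]] 419.2456245297879
wrist [ 0.343878   -0.64252151  0.37308389] [[0.386, 0.886, 0.259], [-0.923, 0.371, 0.106], [-0.002, -0.28, 0.96]] 327.84247687519087
[ 0.27856805 -0.66865376  0.23039075] [[0.923, 0.385, -0.001], [0.385, -0.923, 0.002], [-0.0, -0.002, -1.0]] 0.15 0.08502275386226457
```

View pics/top0.png

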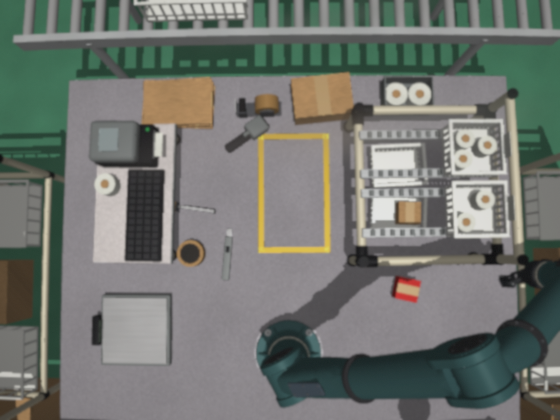

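View pics/side0.png

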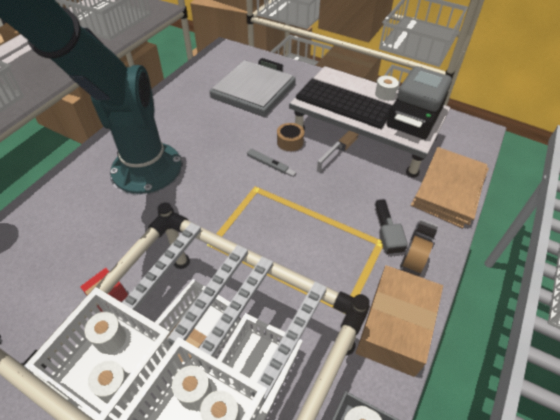

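Top: the hook bar sticks out of the riser at about (180–215, 208–211). The zone tape spans (258–330, 134–252). The baskets are under the rack at x 370–422, and the one with the carton (409, 212) is the lower one. Enlarging both areas.

```bash
python3 - <<'E'
from h import *
import pickle
r=pickle.load(open('s0.pkl','rb'));t=r['top'];im=t['image'];
a=cv2.resize(im[130:240,350:450],None,fx=4,fy=4,interpolation=cv2.INTER_CUBIC)
b=cv2.resize(im[180:240,160:240],None,fx=4,fy=4,interpolation=cv2.INTER_CUBIC)
c=np.zeros((600,800,3),np.uint8); c[:440,:400]=a; c[:240,410:730]=b
d=cv2.resize(r['side']['image'][115:190,290:370],None,fx=4,fy=4,interpolation=cv2.INTER_CUBIC); c[260:560,410:730]=d
cv2.imwrite('pics/crop1.png',c[:,:,::-1])
# zone: yellow
hsv=cv2.cvtColor(im,cv2.COLOR_RGB2HSV)
m=cv2.inRange(hsv,(20,100,100),(35,255,255)); m[:, :250]=0;m[:,340:]=0
q=cv2.boundingRect(m);print(q)
x,y,w,h=q
print(plane(t,[(x-.5,y-.5),(x+w-.5,y-.5),(x-.5,y+h-.5),(x+w-.5,y+h-.5)],0))
print('riser edge',plane(t,[(180,124),(173,263)],0.118))
E
```

```text
(258, 134, 72, 119)
[[ 0.75959416  0.10494828  0.        ]
 [ 0.75742034 -0.14996767  0.        ]
 [ 0.33954602  0.10552706  0.        ]
 [ 0.33813025 -0.14361492  0.        ]]
riser edge [[0.76417361 0.35456965 0.118     ]
 [0.30724322 0.37115765 0.118     ]]
```

View pics/crop1.png

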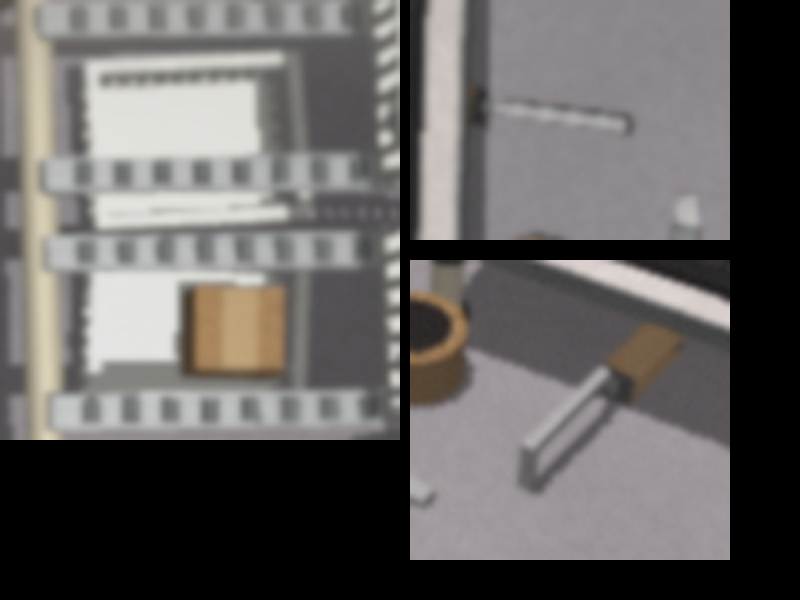

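Crop: the bar runs from claw end (215.5, 211) back to (178.8, 206.2) in top pixels. The order basket's front rim is at about u=372 and the carton at (409, 212).

```bash
python3 - <<'E'
from h import *
import pickle
r=pickle.load(open('s0.pkl','rb'));t=r['top'];s=r['side']
p=plane(t,[(215.5,211),(178.8,206.2)],0.048);print(p)
d=p[0]-p[1];d/=np.linalg.norm(d);cl=p[0]-d*.005
print('claw',cl,'shank',cl-d*.035,'handle',cl-d*.17,'dir',d,np.degrees(np.arctan2(d[1],d[0])))
# side checks: claw tip bottom pixel
print('side claw bottom',plane(s,[(290+(528-410)/4,115+(490-260)/4)],0))
print('side claw top',plane(s,[(290+(525-410)/4,115+(445-260)/4)],0.048))
# knife, tape
for n,uv,z in [('knife',[(228,230),(226,279)],.018),('tape',[(191,253)],.048),('rimfront order',[(372,199),(372.5,223)],.07),('other corners',[(371,146),(373.5,187)],.07),('frontpipe',[(362,110),(362,260)],.2),('carton',[(409,212)],.059),('scanner',[(240,140),(258,125)],.03),('redbox',[(407,289)],.05)]:
    print(n,np.round(plane(t,uv,z),3).tolist())
E
```

```text
[[0.48062238 0.2449679  0.048     ]
 [0.49788822 0.37075489 0.048     ]]
claw [0.48130232 0.24992145 0.048     ] shank [0.48606188 0.28459632 0.048     ] handle [0.50442018 0.41834225 0.048     ] dir [-0.13598741 -0.99071057  0.        ] -97.81572101092256
side claw bottom [[0.48872921 0.25412859 0.        ]]
side claw top [[0.48280715 0.25207277 0.048     ]]
knife [[0.417, 0.206, 0.018], [0.25, 0.212, 0.018]]
tape [[0.339, 0.327, 0.048]]
rimfront order [[0.515, -0.281, 0.07], [0.435, -0.281, 0.07]]
other corners [[0.695, -0.282, 0.07], [0.556, -0.287, 0.07]]
frontpipe [[0.78, -0.232, 0.2], [0.316, -0.222, 0.2]]
carton [[0.472, -0.407, 0.059]]
scanner [[0.729, 0.164, 0.03], [0.782, 0.101, 0.03]]
redbox [[0.215, -0.396, 0.05]]
```

Hook claw is at about (0.482, 0.25), pointing roughly −y, and the riser edge is at y≈0.364. Both agree with the given sizes. Setting out now: up first, then over to the left.

>>> move_arm --steps '[{"tz": -1, "jaw": 1}, {"tz": -1}, {"tz": -1}, {"tz": -1}, {"tz": -1}, {"tx": 0.85, "ty": -0.77}, {"tx": 0.85, "ty": -0.77}, {"tx": 0.85, "ty": -0.77}, {"tx": 0.85, "ty": -0.77}, {"tx": 0.85, "ty": -0.77}]'

```text
validation failed for argument at $.st...
```

>>> move_arm --steps '[{"tx": 0.85, "ty": -0.77}, {"tx": 0.85, "ty": -0.77}, {"tx": 0.85, "ty": -0.77}, {"tx": 0.85, "ty": -0.77}, {"tx": 0.85, "ty": -0.77}, {"tx": 0.85, "ty": -0.77}, {"wz": -1}, {"wz": -1}, {"wz": -1}, {"wz": -1}]'

```text
validation failed for argument at $.st...
```

>>> move_arm --steps '[{"wz": -1}, {"wz": -0.96}, {}]'

```text
validation failed for argument at $.st...
```

>>> move_arm --steps '[{"jaw": 1, "tx": 0, "ty": 0, "tz": -1, "wx": 0, "wy": 0, "wz": 0}, {"jaw": 1, "tx": 0, "ty": 0, "tz": -1, "wx": 0, "wy": 0, "wz": 0}, {"jaw": 1, "tx": 0, "ty": 0, "tz": -1, "wx": 0, "wy": 0, "wz": 0}, {"jaw": 1, "tx": 0, "ty": 0, "tz": -1, "wx": 0, "wy": 0, "wz": 0}, {"jaw": 1, "tx": 0, "ty": 0, "tz": -1, "wx": 0, "wy": 0, "wz": 0}, {"jaw": 1, "tx": 0.85, "ty": -0.77, "tz": 0, "wx": 0, "wy": 0, "wz": 0}, {"jaw": 1, "tx": 0.85, "ty": -0.77, "tz": 0, "wx": 0, "wy": 0, "wz": 0}, {"jaw": 1, "tx": 0.85, "ty": -0.77, "tz": 0, "wx": 0, "wy": 0, "wz": 0}, {"jaw": 1, "tx": 0.85, "ty": -0.77, "tz": 0, "wx": 0, "wy": 0, "wz": 0}, {"jaw": 1, "tx": 0.85, "ty": -0.77, "tz": 0, "wx": 0, "wy": 0, "wz": 0}]'

```text
time_s: 1.4
tool_pos: [0.4014, -0.4078, 0.481]
eef_rot: [[0.923, 0.385, -0.0], [0.385, -0.923, 0.0], [-0.0, -0.0, -1.0]]
wrist_force: [0.4, -0.1, -0.6]
grip_width: 0.0857
finger_force: 0.0
```

>>> move_arm --steps '[{"jaw": 1, "tx": 0.85, "ty": -0.77, "tz": 0, "wx": 0, "wy": 0, "wz": 0}, {"jaw": 1, "tx": 0.85, "ty": -0.77, "tz": 0, "wx": 0, "wy": 0, "wz": 0}, {"jaw": 1, "tx": 0.85, "ty": -0.77, "tz": 0, "wx": 0, "wy": 0, "wz": 0}, {"jaw": 1, "tx": 0.85, "ty": -0.77, "tz": 0, "wx": 0, "wy": 0, "wz": 0}, {"jaw": 1, "tx": 0.85, "ty": -0.77, "tz": 0, "wx": 0, "wy": 0, "wz": 0}, {"jaw": 1, "tx": 0.85, "ty": -0.77, "tz": 0, "wx": 0, "wy": 0, "wz": 0}, {"jaw": 1, "tx": 0, "ty": 0, "tz": 0, "wx": 0, "wy": 0, "wz": -1}, {"jaw": 1, "tx": 0, "ty": 0, "tz": 0, "wx": 0, "wy": 0, "wz": -1}, {"jaw": 1, "tx": 0, "ty": 0, "tz": 0, "wx": 0, "wy": 0, "wz": -1}, {"jaw": 1, "tx": 0, "ty": 0, "tz": 0, "wx": 0, "wy": 0, "wz": -1}]'

```text
time_s: 2.65
tool_pos: [0.5472, -0.0984, 0.4809]
eef_rot: [[0.455, 0.891, -0.001], [0.891, -0.455, -0.0], [-0.0, -0.001, -1.0]]
wrist_force: [0.5, 0.1, 0.7]
grip_width: 0.0857
finger_force: 0.0
```

>>> move_arm --steps '[{"jaw": 1, "tx": 0, "ty": 0, "tz": 0, "wx": 0, "wy": 0, "wz": -1}, {"jaw": 1, "tx": 0, "ty": 0, "tz": 0, "wx": 0, "wy": 0, "wz": -0.96}, {"jaw": 1, "tx": 0, "ty": 0, "tz": 0, "wx": 0, "wy": 0, "wz": 0}]'

```text
time_s: 3.02
tool_pos: [0.5472, -0.0986, 0.4809]
eef_rot: [[0.137, 0.991, -0.001], [0.991, -0.137, 0.0], [0.0, -0.001, -1.0]]
wrist_force: [0.0, 0.7, -0.1]
grip_width: 0.0854
finger_force: 0.0
```

>>> move_arm --steps '[{"jaw": 1, "tx": 0.93, "ty": -0.28, "tz": 0.7, "wx": 0, "wy": 0, "wz": 0}, {"jaw": 1, "tx": 0.93, "ty": -0.28, "tz": 0.7, "wx": 0, "wy": 0, "wz": 0}, {"jaw": 1, "tx": 0.93, "ty": -0.28, "tz": 0.7, "wx": 0, "wy": 0, "wz": 0}, {"jaw": 1, "tx": 0.93, "ty": -0.28, "tz": 0.7, "wx": 0, "wy": 0, "wz": 0}, {"jaw": 1, "tx": 0.93, "ty": -0.28, "tz": 0.7, "wx": 0, "wy": 0, "wz": 0}, {"jaw": 1, "tx": 0.93, "ty": -0.28, "tz": 0.7, "wx": 0, "wy": 0, "wz": 0}, {"jaw": 1, "tx": 0.93, "ty": -0.28, "tz": 0.7, "wx": 0, "wy": 0, "wz": 0}, {"jaw": 1, "tx": 0.93, "ty": -0.28, "tz": 0.7, "wx": 0, "wy": 0, "wz": 0}, {"jaw": 1, "tx": 0, "ty": 0, "tz": 0, "wx": 0, "wy": 0, "wz": 0}]'

```text
time_s: 4.15
tool_pos: [0.4835, 0.2895, 0.1989]
eef_rot: [[0.13, 0.992, -0.005], [0.992, -0.13, 0.001], [-0.0, -0.005, -1.0]]
wrist_force: [0.4, -0.9, 0.2]
grip_width: 0.0853
finger_force: 0.0
```

```bash
python3 - <<'E'
from h import *
import pickle
s=snap('wrist','w1.png'); pickle.dump(s,open('w1.pkl','wb'))
print(s['xyz'],proj(s,[(.481,.25,.048),(.486,.285,.048),(.498,.37,.048)]))
E
```

```text
[0.49303122 0.35886635 0.34170482] [[282.6980329  232.94836059]
 [283.3035195  196.97917466]
 [284.77482824  99.21745546]]
```

View pics/w1.png

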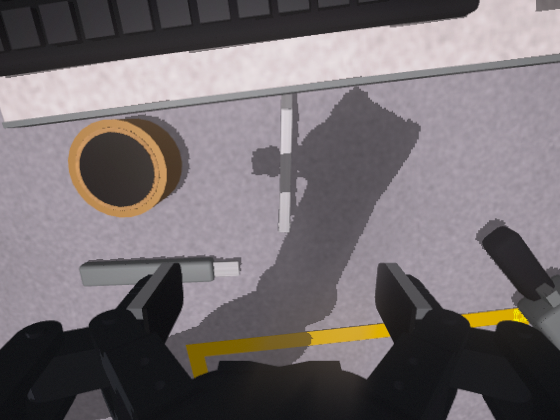

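The bar shows at (284–287, 95–232) in the wrist view, within 2 px of the prediction. Descending, then closing.

>>> move_arm --steps '[{"jaw": 1, "tx": 0, "ty": 0.08, "tz": 0.88, "wx": 0, "wy": 0, "wz": 0}, {"jaw": 1, "tx": 0, "ty": 0, "tz": 0.88, "wx": 0, "wy": 0, "wz": 0}, {"jaw": 1, "tx": 0, "ty": 0, "tz": 0.88, "wx": 0, "wy": 0, "wz": 0}, {"jaw": 1, "tx": 0, "ty": 0, "tz": 0.88, "wx": 0, "wy": 0, "wz": 0}, {"jaw": -1, "tx": 0, "ty": 0, "tz": 0, "wx": 0, "wy": 0, "wz": 0}, {"jaw": -1, "tx": 0, "ty": 0, "tz": 0, "wx": 0, "wy": 0, "wz": 0}, {"jaw": -1, "tx": 0, "ty": 0, "tz": 0, "wx": 0, "wy": 0, "wz": 0}, {"jaw": -1, "tx": 0, "ty": 0, "tz": 0, "wx": 0, "wy": 0, "wz": 0}, {"jaw": -1, "tx": 0, "ty": 0, "tz": 0, "wx": 0, "wy": 0, "wz": 0}, {"jaw": -1, "tx": 0, "ty": 0, "tz": 0, "wx": 0, "wy": 0, "wz": 0}]' --squeeze 60

```text
time_s: 5.45
tool_pos: [0.4913, 0.285, 0.0269]
eef_rot: [[0.134, 0.991, 0.002], [0.991, -0.134, 0.0], [0.001, 0.002, -1.0]]
wrist_force: [-0.8, -0.2, 7.8]
grip_width: 0.0089
finger_force: 58.7
```

>>> move_arm --steps '[{"jaw": -1, "tx": -0.43, "ty": 0.06, "tz": -0.06, "wx": 0, "wy": 0, "wz": 0}, {"jaw": -1, "tx": -0.43, "ty": 0.16, "tz": 0, "wx": 0, "wy": 0, "wz": 0}, {"jaw": -1, "tx": -0.43, "ty": 0.16, "tz": 0, "wx": 0, "wy": 0, "wz": 0}, {"jaw": -1, "tx": -0.43, "ty": 0.16, "tz": 0, "wx": 0, "wy": 0, "wz": 0}, {"jaw": -1, "tx": -0.43, "ty": 0.16, "tz": 0, "wx": 0, "wy": 0, "wz": 0}, {"jaw": -1, "tx": -0.43, "ty": 0.16, "tz": 0, "wx": 0, "wy": 0, "wz": 0}, {"jaw": -1, "tx": -0.43, "ty": 0.16, "tz": 0, "wx": 0, "wy": 0, "wz": 0}, {"jaw": -1, "tx": -0.43, "ty": 0.16, "tz": 0, "wx": 0, "wy": 0, "wz": 0}, {"jaw": -1, "tx": 0, "ty": 0, "tz": 0, "wx": 0, "wy": 0, "wz": 0}]'

```text
time_s: 6.58
tool_pos: [0.5256, 0.1016, 0.0282]
eef_rot: [[0.142, 0.99, -0.001], [0.99, -0.142, -0.004], [-0.004, -0.001, -1.0]]
wrist_force: [0.0, -0.3, -1.2]
grip_width: 0.0087
finger_force: 58.8
```

>>> move_arm --steps '[{"jaw": -1, "tx": 0, "ty": 0, "tz": 0.06, "wx": 0, "wy": 0, "wz": 0}, {"jaw": 0, "tx": 0, "ty": 0, "tz": 0, "wx": 0, "wy": 0, "wz": 0}, {"jaw": 0, "tx": 0, "ty": 0, "tz": 0, "wx": 0, "wy": 0, "wz": 0}, {"jaw": 0, "tx": 0, "ty": 0, "tz": 0, "wx": 0, "wy": 0, "wz": 0}, {"jaw": 1, "tx": 0, "ty": 0, "tz": -1, "wx": 0, "wy": 0, "wz": 0}, {"jaw": 1, "tx": 0, "ty": 0, "tz": -1, "wx": 0, "wy": 0, "wz": 0}, {"jaw": 1, "tx": 0, "ty": 0, "tz": -1, "wx": 0, "wy": 0, "wz": 0}, {"jaw": 1, "tx": 0, "ty": 0, "tz": -1, "wx": 0, "wy": 0, "wz": 0}, {"jaw": 1, "tx": 0, "ty": 0, "tz": 0, "wx": 0, "wy": 0, "wz": 0}]'

```text
time_s: 7.7
tool_pos: [0.5286, 0.1079, 0.2291]
eef_rot: [[0.135, 0.991, 0.008], [0.991, -0.135, 0.002], [0.003, 0.008, -1.0]]
wrist_force: [-0.5, -0.1, 0.6]
grip_width: 0.0851
finger_force: 0.0
```

```bash
python3 - <<'E'
from h import *
import pickle
s=snap('wrist','w2.png'); t=snap('top','t2.png');pickle.dump((s,t),open('w2.pkl','wb'))
c=np.zeros((420,800,3),np.uint8);c[:,:560]=s['image'];
c[:210,570:800]=cv2.resize(t['image'][180:250,190:267],(230,210)); cv2.imwrite('pics/c2.png',c[:,:,::-1])
E
```

```text
(no output)
```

View pics/c2.png

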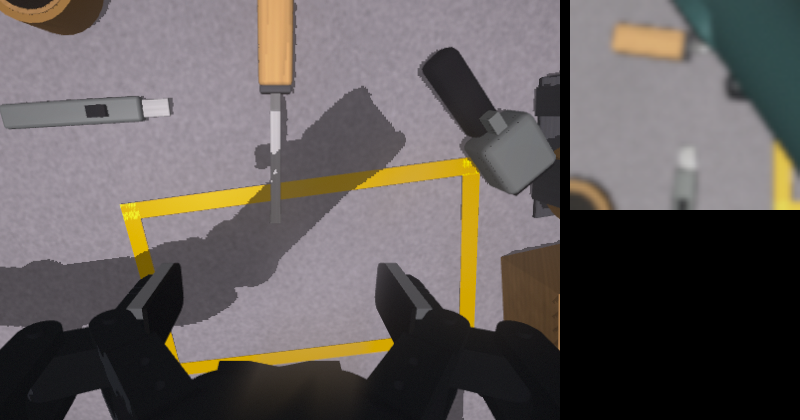

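The hook now lies free of the riser. In the wrist view the handle end is at (277, 88) and the bar end at (276, 221). In the top view the handle centre is at about (217, 193.5).

```bash
python3 - <<'E'
from h import *
import pickle
s,t=pickle.load(open('w2.pkl','rb'))
im=t['image'];hsv=cv2.cvtColor(im,cv2.COLOR_RGB2HSV)
m=cv2.inRange(hsv,(8,90,90),(25,255,255))[180:215,198:240]
c=max(cv2.findContours(m,0,1)[0],key=cv2.contourArea);b=cv2.boundingRect(c);r=cv2.minAreaRect(c);print(b,r)
print(plane(t,[(r[0][0]+198,r[0][1]+180)],.03))
w=plane(s,[(259,86),(294,84),(277,87)],.03);print(w)
e=plane(s,[(276,221),(275.5,110)],.048);print(e)
d=w[2]-e[0];d[2]=0;print('angle',np.degrees(np.arctan2(-d[1],-d[0])),np.linalg.norm(d))
d/=np.linalg.norm(d);print('handle',e[0]+d*.175,w[2]+d*.045)
E
```

```text
(7, 8, 23, 12) ((17.94759750366211, 13.393013954162598), (22.864320755004883, 8.987133026123047), 7.594643592834473)
[[0.54302802 0.24656359 0.03      ]]
[[0.52353303 0.20602277 0.03      ]
 [0.55783703 0.20326639 0.03      ]
 [0.54092584 0.20273668 0.03      ]]
[[0.5218564  0.07147479 0.048     ]
 [0.53649393 0.18118015 0.048     ]]
angle -98.26597203968167 0.13263984817164906
handle [0.54701589 0.24465677 0.048     ] [0.54739542 0.2472692  0.03      ]
```

>>> move_arm --steps '[{"jaw": 1, "tx": 0.93, "ty": -0.02, "tz": 0, "wx": 0, "wy": 0, "wz": 0}, {"jaw": 1, "tx": 0.93, "ty": 0, "tz": 0, "wx": 0, "wy": 0, "wz": 0}, {"jaw": 1, "tx": 0.93, "ty": 0, "tz": 0, "wx": 0, "wy": 0, "wz": 0}, {"jaw": 1, "tx": 0, "ty": 0, "tz": 0.9, "wx": 0, "wy": 0, "wz": 0}, {"jaw": 1, "tx": 0, "ty": 0, "tz": 0.9, "wx": 0, "wy": 0, "wz": 0}, {"jaw": 1, "tx": 0, "ty": 0, "tz": 0.9, "wx": 0, "wy": 0, "wz": 0}, {"jaw": 1, "tx": 0, "ty": 0, "tz": 0.9, "wx": 0, "wy": 0, "wz": 0}, {"jaw": 1, "tx": 0, "ty": 0, "tz": 0.7, "wx": 0, "wy": 0, "wz": 0}, {"jaw": 1, "tx": 0, "ty": 0, "tz": 0, "wx": 0, "wy": 0, "wz": 0}]'

```text
time_s: 8.93
tool_pos: [0.5401, 0.2429, 0.0061]
eef_rot: [[0.134, 0.991, -0.008], [0.991, -0.134, -0.005], [-0.006, -0.008, -1.0]]
wrist_force: [0.9, -0.6, -0.2]
grip_width: 0.0852
finger_force: 0.0
```

>>> move_arm --steps '[{"jaw": -1, "tx": 0, "ty": 0, "tz": 0, "wx": 0, "wy": 0, "wz": 0}, {"jaw": -1, "tx": 0, "ty": 0, "tz": 0, "wx": 0, "wy": 0, "wz": 0}, {"jaw": -1, "tx": 0, "ty": 0, "tz": 0, "wx": 0, "wy": 0, "wz": 0}, {"jaw": -1, "tx": 0, "ty": 0, "tz": 0, "wx": 0, "wy": 0, "wz": 0}, {"jaw": -1, "tx": 0, "ty": 0, "tz": 0, "wx": 0, "wy": 0, "wz": 0}]' --squeeze 90

```text
time_s: 9.55
tool_pos: [0.5449, 0.2451, 0.0121]
eef_rot: [[0.136, 0.991, 0.003], [0.991, -0.136, 0.001], [0.001, 0.002, -1.0]]
wrist_force: [-0.5, -0.9, 5.9]
grip_width: 0.0321
finger_force: 90.4
```

>>> move_arm --steps '[{"jaw": -1, "tx": 0, "ty": 0, "tz": -0.5, "wx": 0, "wy": 0, "wz": 0}, {"jaw": -1, "tx": 0, "ty": 0, "tz": -0.8, "wx": 0, "wy": 0, "wz": 0}, {"jaw": -1, "tx": 0, "ty": 0, "tz": -0.7, "wx": 0, "wy": 0, "wz": -0.4}, {"jaw": -1, "tx": 0, "ty": 0, "tz": 0, "wx": 0, "wy": 0, "wz": -0.38}, {"jaw": -1, "tx": 0, "ty": 0, "tz": 0, "wx": 0, "wy": 0, "wz": 0}]'

```text
time_s: 10.18
tool_pos: [0.5439, 0.2441, 0.111]
eef_rot: [[0.001, 1.0, 0.001], [1.0, -0.001, 0.0], [0.0, 0.001, -1.0]]
wrist_force: [-1.1, 0.4, -2.7]
grip_width: 0.0319
finger_force: 90.1
```

```bash
python3 - <<'E'
from h import *
import pickle
r=pickle.load(open('s0.pkl','rb'))
a=cv2.resize(r['top']['image'][180:250,360:440],None,fx=5,fy=5,interpolation=cv2.INTER_CUBIC)
b=cv2.resize(r['side']['image'][270:400,150:310],(400,325),interpolation=cv2.INTER_CUBIC)
c=np.zeros((360,800,3),np.uint8);c[:350,:400]=a;c[:325,400:]=b
c=np.clip(c.astype(float)*1.0,0,255).astype(np.uint8)
cv2.imwrite('pics/c3.png',c[:,:,::-1])
E
```

```text
(no output)
```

View pics/c3.png

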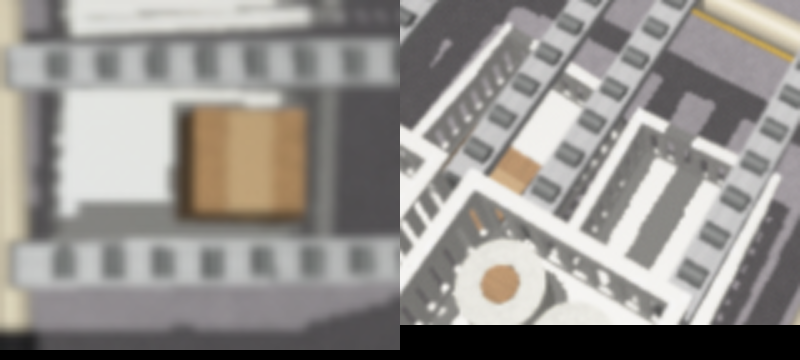

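The side crop shows the order basket's front rim corners at about (195, 280) and (230, 304). The other basket's are at (248, 315) and (301, 341).

```bash
python3 - <<'E'
from h import *
import pickle
r=pickle.load(open('s0.pkl','rb'));s=r['side'];t=r['top']
print(plane(s,[(195.2,280),(168,326),(240,304),(248,314.8),(301.2,341.2)],.07).round(3))
# top: left edge of white (front rim) order, rows; carton
print(plane(t,[(371.5,204),(371.8,220),(360+77/5,180+30/5.)],.07).round(3))
for yc in (.47,.475,.48):
  P=[(yc+sx*.071,-.366-.006*0+sy*.091,.07) for sx in(-1,1) for sy in (1,-1)]
  print(yc,'side',proj(s,P).round(0).tolist(),'top',proj(t,P).round(1).tolist())
E
```

```text
[[ 0.412 -0.277  0.07 ]
 [ 0.428 -0.401  0.07 ]
 [ 0.538 -0.277  0.07 ]
 [ 0.568 -0.29   0.07 ]
 [ 0.7   -0.286  0.07 ]]
[[ 0.499 -0.279  0.07 ]
 [ 0.445 -0.279  0.07 ]
 [ 0.559 -0.294  0.07 ]]
0.47 side [[191.0, 277.0], [141.0, 340.0], [242.0, 304.0], [194.0, 374.0]] top [[370.9, 233.9], [425.3, 233.5], [369.9, 191.4], [424.0, 191.1]]
0.475 side [[193.0, 278.0], [143.0, 342.0], [243.0, 305.0], [196.0, 375.0]] top [[370.8, 232.4], [425.3, 232.0], [369.9, 189.9], [423.9, 189.6]]
0.48 side [[195.0, 279.0], [145.0, 343.0], [245.0, 306.0], [198.0, 376.0]] top [[370.8, 230.9], [425.2, 230.5], [369.9, 188.4], [423.9, 188.1]]
```

>>> move_arm --steps '[{"jaw": -1, "tx": -0.8, "ty": -0.46, "tz": 0, "wx": 0, "wy": 0, "wz": 0}, {"jaw": -1, "tx": -0.8, "ty": -0.46, "tz": 0, "wx": 0, "wy": 0, "wz": 0}, {"jaw": -1, "tx": -0.8, "ty": -0.46, "tz": 0, "wx": 0, "wy": 0, "wz": 0}, {"jaw": -1, "tx": -0.8, "ty": 0, "tz": 0, "wx": 0, "wy": 0, "wz": 0}, {"jaw": -1, "tx": -0.8, "ty": 0, "tz": 0, "wx": 0, "wy": 0, "wz": 0}, {"jaw": -1, "tx": -0.8, "ty": 0, "tz": 0, "wx": 0, "wy": 0, "wz": 0}, {"jaw": -1, "tx": 0, "ty": 0, "tz": 0, "wx": 0, "wy": 0, "wz": 0}]'

```text
time_s: 11.05
tool_pos: [0.4736, 0.0001, 0.1096]
eef_rot: [[0.008, 1.0, -0.003], [1.0, -0.008, -0.003], [-0.003, -0.003, -1.0]]
wrist_force: [-0.7, 0.6, -3.1]
grip_width: 0.032
finger_force: 90.1
```

```bash
python3 - <<'E'
from h import *
import pickle
s=snap('side','s4.png');t=snap('top','t4.png');pickle.dump((s,t),open('s4.pkl','wb'))
o=get_obs();p=np.array(o['tool_pos']);print(p)
C=[p+(0,-.169,-.0123),p+(0,-.174,.036),p+(0,-.06,.036)]
print(proj(s,C).round(),proj(t,C).round())
c=np.zeros((420,800,3),np.uint8);c[:,:480]=cv2.resize(s['image'][140:350,110:350],(480,420))
c[:300,490:790]=cv2.resize(t['image'][170:270,300:400],(300,300));cv2.imwrite('pics/c4.png',c[:,:,::-1])
E
```

```text
[0.47470885 0.00430594 0.1100906 ]
[[242. 250.]
 [240. 240.]
 [265. 207.]] [[338. 211.]
 [342. 209.]
 [306. 210.]]
```

View pics/c4.png

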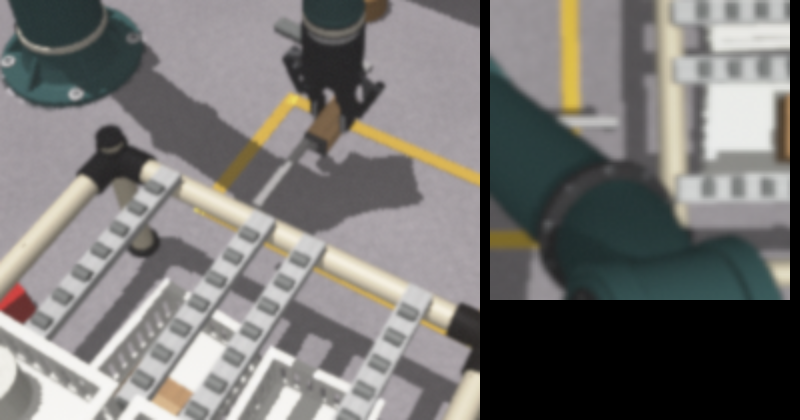

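The claw end is at (342, 211) in the top view and (239, 241) in the side view, both as predicted, and it lines up with the order basket. Going in and lowering the claw.

>>> move_arm --steps '[{"jaw": -1, "tx": -0.72, "ty": 0, "tz": 0, "wx": 0, "wy": 0, "wz": 0}, {"jaw": -1, "tx": -0.72, "ty": 0, "tz": 0, "wx": 0, "wy": 0, "wz": 0}, {"jaw": -1, "tx": -0.72, "ty": 0, "tz": 0, "wx": 0, "wy": 0, "wz": 0}, {"jaw": -1, "tx": -0.72, "ty": 0, "tz": 0, "wx": 0, "wy": 0, "wz": 0}, {"jaw": -1, "tx": 0, "ty": 0, "tz": 0, "wx": 0, "wy": 0, "wz": 0}]'

```text
time_s: 11.78
tool_pos: [0.4751, -0.1414, 0.11]
eef_rot: [[0.004, 1.0, -0.0], [1.0, -0.004, -0.001], [-0.001, -0.0, -1.0]]
wrist_force: [-0.5, 0.3, -2.5]
grip_width: 0.0317
finger_force: 90.1
```

>>> move_arm --steps '[{"jaw": -1, "tx": 0, "ty": 0, "tz": 0.4, "wx": 0, "wy": 0, "wz": 0}, {"jaw": -1, "tx": 0, "ty": 0, "tz": 0.4, "wx": 0, "wy": 0, "wz": 0}, {"jaw": -1, "tx": 0, "ty": 0, "tz": 0.3, "wx": 0, "wy": 0, "wz": 0}, {"jaw": -1, "tx": 0, "ty": 0, "tz": 0, "wx": 0, "wy": 0, "wz": 0}]'

```text
time_s: 12.28
tool_pos: [0.4747, -0.1378, 0.0545]
eef_rot: [[-0.003, 1.0, -0.002], [1.0, 0.003, 0.001], [0.001, -0.002, -1.0]]
wrist_force: [0.1, -0.7, -1.7]
grip_width: 0.0319
finger_force: 90.0
```

```bash
python3 - <<'E'
from h import *
s=snap('side','s5.png');t=snap('top','t5.png')
o=get_obs();p=np.array(o['tool_pos']);print(p,o['wrist_force'])
c=np.zeros((420,800,3),np.uint8);c[:,:480]=cv2.resize(s['image'][190:350,120:303],(480,420))
c[:300,490:790]=cv2.resize(t['image'][170:245,340:415],(300,300));cv2.imwrite('pics/c5.png',c[:,:,::-1])
E
```

```text
[ 0.47547886 -0.13853248  0.05550187] [ 0.37469508  0.36688193 -2.26135777]
```

View pics/c5.png

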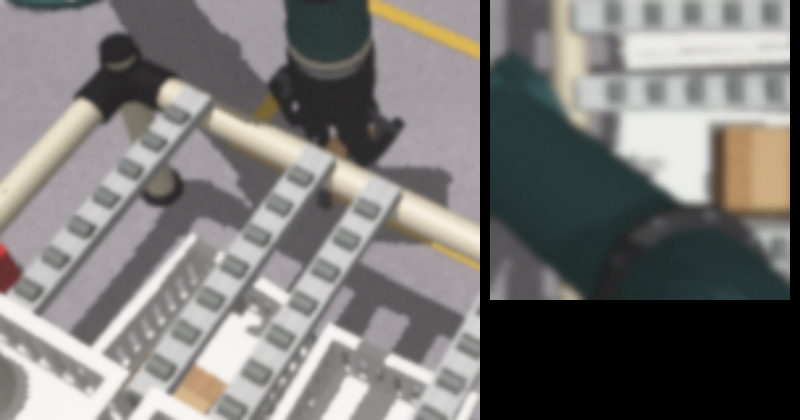

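The claw shows inside the order basket, just behind its front rim (side crop (258, 320)). Pulling gently.

>>> move_arm --steps '[{"jaw": -1, "tx": 0.15, "ty": 0, "tz": 0, "wx": 0, "wy": 0, "wz": 0}, {"jaw": -1, "tx": 0.15, "ty": 0, "tz": 0, "wx": 0, "wy": 0, "wz": 0}, {"jaw": -1, "tx": 0.2, "ty": 0, "tz": 0, "wx": 0, "wy": 0, "wz": 0}, {"jaw": -1, "tx": 0.2, "ty": 0, "tz": 0, "wx": 0, "wy": 0, "wz": 0}, {"jaw": -1, "tx": 0.25, "ty": 0, "tz": 0, "wx": 0, "wy": 0, "wz": 0}, {"jaw": -1, "tx": 0.25, "ty": 0, "tz": 0, "wx": 0, "wy": 0, "wz": 0}, {"jaw": -1, "tx": 0.25, "ty": 0, "tz": 0, "wx": 0, "wy": 0, "wz": 0}, {"jaw": -1, "tx": 0.25, "ty": 0, "tz": 0, "wx": 0, "wy": 0, "wz": 0}, {"jaw": -1, "tx": 0.25, "ty": 0, "tz": 0, "wx": 0, "wy": 0, "wz": 0}, {"jaw": -1, "tx": 0.25, "ty": 0, "tz": 0, "wx": 0, "wy": 0, "wz": 0}]'

```text
time_s: 13.62
tool_pos: [0.4749, -0.0285, 0.0553]
eef_rot: [[-0.001, 1.0, -0.0], [1.0, 0.001, -0.0], [-0.0, -0.0, -1.0]]
wrist_force: [0.7, -2.5, -2.0]
grip_width: 0.0317
finger_force: 90.0
```

```bash
python3 - <<'E'
from h import *
s=snap('side','s6.png');t=snap('top','t6.png')
o=get_obs();p=np.array(o['tool_pos']);print(p,o['wrist_force'],o['torque'])
c=np.zeros((420,800,3),np.uint8);c[:,:480]=cv2.resize(s['image'][170:330,140:323],(480,420))
c[:300,490:790]=cv2.resize(t['image'][160:260,310:410],(300,300));cv2.imwrite('pics/c6.png',c[:,:,::-1])
E
```

```text
[ 0.47534346 -0.02653573  0.05541346] [-0.7841334  -0.07384135 -1.89491028] [ 0.06193628 -0.01392691  0.01352832]
```

View pics/c6.png

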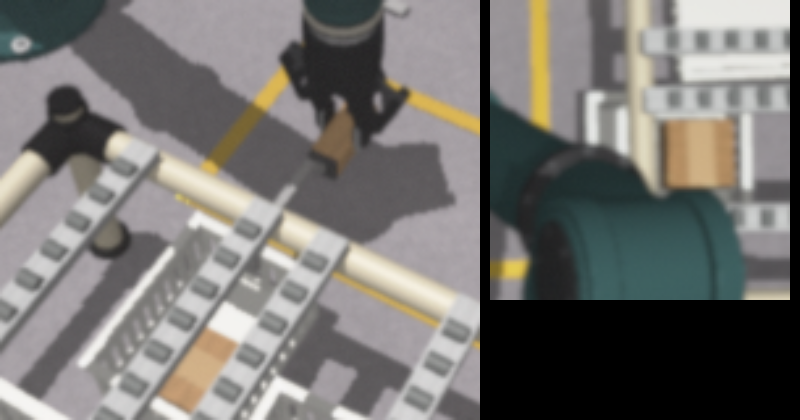

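The basket has come about 0.1 m and the front rim is out past the pipe. Continuing at the same pace.

>>> move_arm --steps '[{"jaw": -1, "tx": 0.2, "ty": 0, "tz": 0, "wx": 0, "wy": 0, "wz": 0}, {"jaw": -1, "tx": 0.25, "ty": 0, "tz": 0, "wx": 0, "wy": 0, "wz": 0}, {"jaw": -1, "tx": 0.3, "ty": 0, "tz": 0, "wx": 0, "wy": 0, "wz": 0}, {"jaw": -1, "tx": 0.3, "ty": 0, "tz": 0, "wx": 0, "wy": 0, "wz": 0}, {"jaw": -1, "tx": 0.3, "ty": 0, "tz": 0, "wx": 0, "wy": 0, "wz": 0}, {"jaw": -1, "tx": 0.3, "ty": 0, "tz": 0, "wx": 0, "wy": 0, "wz": 0}, {"jaw": -1, "tx": 0.3, "ty": 0, "tz": 0, "wx": 0, "wy": 0, "wz": 0}, {"jaw": -1, "tx": 0.3, "ty": 0, "tz": 0, "wx": 0, "wy": 0, "wz": 0}, {"jaw": -1, "tx": 0.3, "ty": 0, "tz": 0, "wx": 0, "wy": 0, "wz": 0}, {"jaw": -1, "tx": 0.3, "ty": 0, "tz": 0, "wx": 0, "wy": 0, "wz": 0}]'

```text
time_s: 14.98
tool_pos: [0.4749, 0.1141, 0.0553]
eef_rot: [[-0.0, 1.0, -0.0], [1.0, 0.0, -0.0], [-0.0, -0.0, -1.0]]
wrist_force: [1.0, -1.7, -2.1]
grip_width: 0.032
finger_force: 90.0
```

>>> move_arm --steps '[{"jaw": -1, "tx": 0.3, "ty": 0, "tz": 0, "wx": 0, "wy": 0, "wz": 0}, {"jaw": -1, "tx": 0.3, "ty": 0, "tz": 0, "wx": 0, "wy": 0, "wz": 0}, {"jaw": -1, "tx": 0.3, "ty": 0, "tz": 0, "wx": 0, "wy": 0, "wz": 0}, {"jaw": -1, "tx": 0.3, "ty": 0, "tz": 0, "wx": 0, "wy": 0, "wz": 0}, {"jaw": -1, "tx": 0.25, "ty": 0, "tz": 0, "wx": 0, "wy": 0, "wz": 0}, {"jaw": -1, "tx": 0.2, "ty": 0, "tz": 0, "wx": 0, "wy": 0, "wz": 0}, {"jaw": -1, "tx": 0.15, "ty": 0, "tz": 0, "wx": 0, "wy": 0, "wz": 0}, {"jaw": -1, "tx": 0, "ty": 0, "tz": 0, "wx": 0, "wy": 0, "wz": 0}]'

```text
time_s: 15.98
tool_pos: [0.4751, 0.2045, 0.0554]
eef_rot: [[-0.001, 1.0, 0.001], [1.0, 0.001, 0.002], [0.002, 0.001, -1.0]]
wrist_force: [-0.1, 0.4, -2.5]
grip_width: 0.032
finger_force: 90.1
```

```bash
python3 - <<'E'
from h import *
import pickle
s=snap('side');t=snap('top');pickle.dump((s,t),open('s7.pkl','wb'))
o=get_obs();p=np.array(o['tool_pos']);print(p,o['wrist_force'])
c=np.zeros((420,800,3),np.uint8);c[:,:420]=cv2.resize(s['image'][100:310,160:370],(420,420))
c[:360,430:790]=cv2.resize(t['image'][140:260,230:350],(360,360));cv2.imwrite('pics/c7.png',c[:,:,::-1])
E
```

```text
[0.47514807 0.20366529 0.05538379] [ 0.46370631 -0.20338924 -1.70898417]
```

View pics/c7.png

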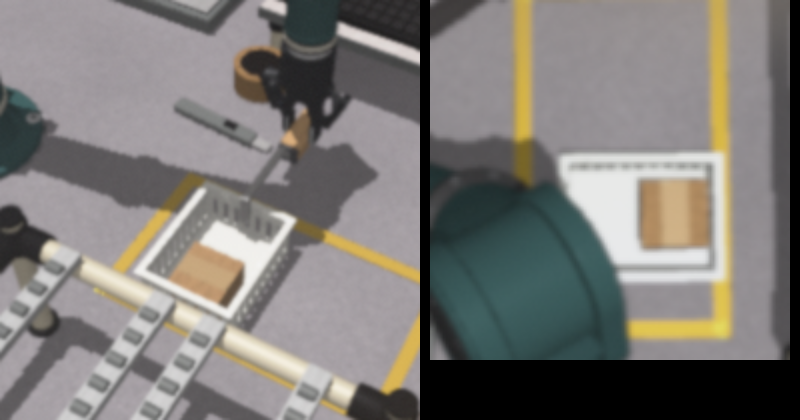

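The basket is in the zone. Its rim spans u 274–328, v 191–234 in the top view, and the carton is still inside.

```bash
python3 - <<'E'
from h import *
import pickle
s,t=pickle.load(open('s7.pkl','rb'))
P=plane(t,[(274.3,191),(328.5,190.7),(328.5,233.5)],.07);print(P.round(4),P[:,1])
b=plane(s,[(160+205/2,100+183/2),(160+297/2,100+215/2),(160+135/2,100+270/2)],.07);print(b.round(4))
E
```

```text
[[ 0.5445  0.0447  0.07  ]
 [ 0.5442 -0.1364  0.07  ]
 [ 0.4013 -0.1344  0.07  ]] [ 0.04467239 -0.13643837 -0.13439404]
[[ 0.4072  0.0439  0.07  ]
 [ 0.5449  0.0558  0.07  ]
 [ 0.4054 -0.1289  0.07  ]]
```

>>> move_arm --steps '[{"jaw": -1, "tx": 0.1, "ty": 0, "tz": 0, "wx": 0, "wy": 0, "wz": 0}, {"jaw": -1, "tx": 0.15, "ty": 0, "tz": 0, "wx": 0, "wy": 0, "wz": 0}, {"jaw": -1, "tx": 0.12, "ty": 0, "tz": 0, "wx": 0, "wy": 0, "wz": 0}, {"jaw": -1, "tx": 0.1, "ty": 0, "tz": 0, "wx": 0, "wy": 0, "wz": 0}, {"jaw": -1, "tx": 0, "ty": 0, "tz": 0, "wx": 0, "wy": 0, "wz": 0}, {"jaw": -1, "tx": -0.3, "ty": 0, "tz": 0, "wx": 0, "wy": 0, "wz": 0}, {"jaw": -1, "tx": 0, "ty": 0, "tz": -0.5, "wx": 0, "wy": 0, "wz": 0}, {"jaw": -1, "tx": 0, "ty": 0, "tz": -0.7, "wx": 0, "wy": 0, "wz": 0}, {"jaw": -1, "tx": 0, "ty": 0, "tz": -0.3, "wx": 0, "wy": 0, "wz": 0}, {"jaw": -1, "tx": 0, "ty": 0, "tz": 0, "wx": 0, "wy": 0, "wz": 0}]'

```text
time_s: 17.32
tool_pos: [0.4756, 0.2112, 0.131]
eef_rot: [[0.001, 1.0, 0.002], [1.0, -0.001, 0.001], [0.001, 0.002, -1.0]]
wrist_force: [-0.2, -0.7, -2.3]
grip_width: 0.0324
finger_force: 90.2
```

>>> move_arm --steps '[{"jaw": -1, "tx": 0.4, "ty": 0.5, "tz": 0, "wx": 0, "wy": 0, "wz": 0}, {"jaw": -1, "tx": 0.4, "ty": 0.7, "tz": 0, "wx": 0, "wy": 0, "wz": 0}, {"jaw": -1, "tx": 0, "ty": 0.7, "tz": 0, "wx": 0, "wy": 0, "wz": 0}, {"jaw": -1, "tx": 0, "ty": 0.6, "tz": 0, "wx": 0, "wy": 0, "wz": 0}, {"jaw": -1, "tx": 0, "ty": 0, "tz": 0, "wx": 0, "wy": 0, "wz": 0}, {"jaw": -1, "tx": 0, "ty": 0, "tz": 0.7, "wx": 0, "wy": 0, "wz": 0}, {"jaw": -1, "tx": 0, "ty": 0, "tz": 0.7, "wx": 0, "wy": 0, "wz": 0}, {"jaw": -1, "tx": 0, "ty": 0, "tz": 0.4, "wx": 0, "wy": 0, "wz": 0}, {"jaw": -1, "tx": 0, "ty": 0, "tz": 0.3, "wx": 0, "wy": 0, "wz": 0}, {"jaw": -1, "tx": 0, "ty": 0, "tz": 0, "wx": 0, "wy": 0, "wz": 0}]'

```text
time_s: 18.58
tool_pos: [0.5991, 0.2515, 0.0243]
eef_rot: [[-0.001, 1.0, -0.002], [1.0, 0.001, -0.001], [-0.001, -0.002, -1.0]]
wrist_force: [-0.4, -0.8, -2.1]
grip_width: 0.0322
finger_force: 90.1
```

Another 12 mm down, then open and raise.

>>> move_arm --steps '[{"jaw": -1, "tx": 0, "ty": 0, "tz": 0.12, "wx": 0, "wy": 0, "wz": 0}, {"jaw": -1, "tx": 0, "ty": 0, "tz": 0.12, "wx": 0, "wy": 0, "wz": 0}, {"jaw": 1, "tx": 0, "ty": 0, "tz": 0, "wx": 0, "wy": 0, "wz": 0}, {"jaw": 1, "tx": 0, "ty": 0, "tz": 0, "wx": 0, "wy": 0, "wz": 0}, {"jaw": 1, "tx": 0, "ty": 0, "tz": 0, "wx": 0, "wy": 0, "wz": 0}, {"jaw": 1, "tx": 0, "ty": 0, "tz": -0.6, "wx": 0, "wy": 0, "wz": 0}, {"jaw": 1, "tx": 0, "ty": 0, "tz": -1, "wx": 0, "wy": 0, "wz": 0}, {"jaw": 1, "tx": 0, "ty": 0, "tz": -1, "wx": 0, "wy": 0, "wz": 0}, {"jaw": 1, "tx": 0, "ty": 0, "tz": -1, "wx": 0, "wy": 0, "wz": 0}, {"jaw": 1, "tx": 0, "ty": 0, "tz": 0, "wx": 0, "wy": 0, "wz": 0}]'

```text
time_s: 19.82
tool_pos: [0.6026, 0.2538, 0.1986]
eef_rot: [[-0.0, 1.0, 0.009], [1.0, 0.0, 0.005], [0.005, 0.009, -1.0]]
wrist_force: [0.5, -0.1, -0.0]
grip_width: 0.0852
finger_force: 0.0
```

```bash
python3 - <<'E'
from h import *
import pickle
s=snap('side');t=snap('top');pickle.dump((s,t),open('s8.pkl','wb'))
c=np.zeros((420,800,3),np.uint8);c[:,:420]=cv2.resize(s['image'][100:310,160:370],(420,420))
c[:360,430:790]=cv2.resize(t['image'][140:260,230:350],(360,360));cv2.imwrite('pics/c8.png',c[:,:,::-1])
E
```

```text
(no output)
```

View pics/c8.png

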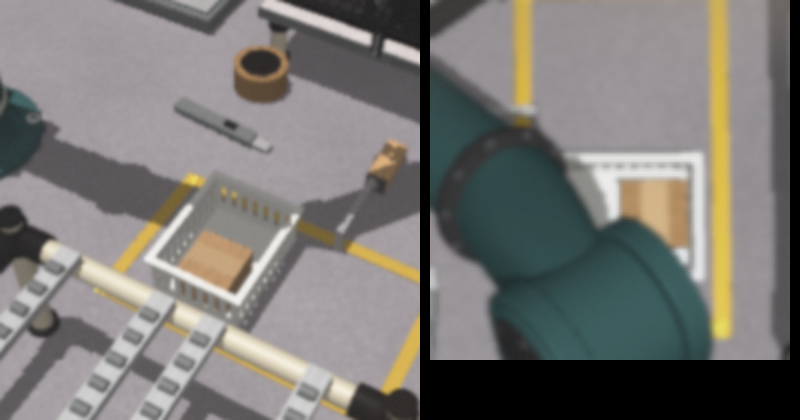

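The basket's rear rim is now at u≈321.7 in the top view, so its centre is at y≈−0.023 and x≈0.474, square and well inside the tolerance. The hook lies clear to its right.

```bash
python3 -c "
from bench import finish_job
print(finish_job())"
```

```text
the job is handed in; nothing more can be done
None
```

The order basket, carton still inside, stands squarely in the taped zone by my last camera measurement, the hook lies on the bench clear of it, and the job is handed in with no verdict returned.

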